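# Hang a reel arm on the slotted post

## Task

Hang the loose steel arm on the slotted post, above the arm that already hangs there: hook its two lugs into the two topmost slots, then press it down close to the post until it is locked fully home, and let go. Feel your way in with light pushes and press firmly but never ram the post, and leave the soles, the jar and the hammer where they are.

Things in the scene. Friction and masses are not known exactly. Their poses are not given: they have to be found in the camera images.
- stand: Dark base plate 230 x 170 x 12 mm with a sleeve and screw that clamps the post, an upright grey square tube 40 x 40 mm, wall 3 mm, about 335 mm high. Fixed. Origin: on the bench under the middle of the slotted face; z up; x points from that face (x = 0) into the post, y along it. A like arm with a reel of jute tape (up to z = 160 mm) already hangs in the two lowest slots, out to x = -175.
- slots (a point): Nominal middle of the lower edge of the topmost slot: stand x = 0, y = 0, z = 284 mm. Five upright slots in one column at y = 0, 9 mm wide, 28 high, every 50 mm: nominal lower edges z = 84, 134, 184, 234, 284. The post is clamped by hand, so all the real slots sit together up to 14 mm above or below nominal, differently each time; no reading tells it: see it or feel for it.
- hanger: The loose arm, bare steel, about 0.32 kg, standing on its lower edge. Origin: foot of the back of its plate, mid-width; z up, x out of the plate's back. Plate 5 mm thick, 34 wide, 80 high; tube 20 mm wide, 40 high (z = 0 to 40) out to x = -170; end stop at x = -175, 62 high. Home: x along the stand's x, origin at the stand's x = 0, y = 0, z = 220 nominal (+-14 as the slots). Hung, it droops about 2 deg.
- hanger_lugs (a point): On the plate's back at the underside of the upper lug's stem: hanger x = 0, y = 0, z = 64 mm; the lower one is at z = 14. Each lug, 5 mm thick, sticks out 13 mm: a stem 10 mm high whose blade hangs 12 mm below it. They enter two slots when the arm is 12 to 18 mm above home; then with the plate's back on the face it goes down and hooks behind the 3 mm wall. Home: stems rest on the slots' lower edges.
- hanger_grip (a point): Middle of the loose arm's tube where it is best gripped, across its 20 mm width: hanger x = -85, y = 0, z = 20 mm. It balances about 20 mm nearer to the plate.
- hanger_flange (a point): On the flat flange folded over the top of the plate, mid-width, the place to press on: hanger x = -14, y = 0, z = 84 mm. The flange is 34 mm wide (y) and runs from x = -25 to the plate's back at x = 0. Pressed far out on the tube instead, the arm jams in its slots.
- spring (a joint): Retaining spring inside the post under the second slot from the top: 0 m at rest, grows as the lower lug's tapered blade wedges it aside over the last 4 mm. Lowered lightly, the arm stops about 3 mm short and stays there if let go. A press of about 10 to 25 N on the flange drives it on to a hard stop, home, where the spring reads about 0.0016 m. The post must never take a sum of contact forces over 75 N (a press of 25 N makes about 50).
- soles: Bystander: two jute soles lying one on the other, 250 x 88 x 36 mm, origin under the middle.
- jar: Bystander: glass jar with a steel lid, 68 mm across, 95 mm high, origin under the middle.
- hammer: Bystander: small hammer with a wooden handle lying on the bench.
Not all that is in view belongs to the job. Leave any purple or yellow look-alike of the hanger alone.

How it is judged:
By the outcome, as a careful person would: the job done as asked, in the order asked, and still so for the second after the job is handed in, with the robot touching nothing.
It also fails if it takes over 61 s, if anything falls off the work surface, if the arm or the gripper's body presses on something with over 40 N, if the wrist force passes 120 N, or if a joint passes its speed limit or range.

## Robot

A 7-joint arm with a two-finger parallel gripper is mounted at the origin on the work surface. World frame = base frame: x ahead of the robot, y to its left, z up, the work surface at z = 0. Lengths are in m, angles in rad, forces in N, time in s.
With the tool pointing down it reaches from about 0.425 to 0.875 m from the base axis. Payload 8.4 kg.
Tool frame: the origin (TCP) lies on the centre line of the jaws, within the pads' length; the fingertips stand 22 mm ahead of it and the grasp point (between the pads) lies 3 mm ahead of it; z points along the fingers, y is the line along which they close (so a half turn about z gives the same grasp; the last joint's range is limited). The gripper opens to 85 mm and grips with 20 to 120 N. Pads are 22 mm wide; open, the fingers measure 114 mm over their backs; the gripper's body (76 mm by 85 mm) begins 54 mm behind the grasp point. The pads swing forward as they close: fully open they stand 13 mm farther back than shut.
Start: joints at [-1.241, 0.333, 0.04, 1.465, -0.013, 1.343, -0.059], TCP at [0.27, 0.591, 0.253] pointing down, gripper open.
Joint ranges: [-2.58, 2.58], [-0.38, 2.09], [-1.3, 1.39], [0.25, 2.4], [-1.5, 4.64], [0.08, 2.09], [-2.65, 2.65]. Speed limits (rad/s): [2.22, 2.22, 2.79, 2.79, 3.14, 3.14, 3.14].

## Interface

Orientations are given as a rotation vector (axis times angle).
In Python, from cell import readout, imaging, order gives the robot as it stands.
- The arm moves only by the shell command python3 -m handwheel 'ROWS' [OPENING] [FORCE]. ROWS is text: rows parted by semicolons, each of 6 numbers parted by spaces: the shift along the tool's x, y, z in m, then the turn, a rotation vector about the tool's x, y, z in rad. In form: x y z ax ay az; .... A call has 1 to 5 rows; each row is the pose to reach, as a shift and turn from the pose commanded when the call began, along the tool's axes at that moment; what a row does not reach only later rows make up. A row lasts 1/10 s, in which the tool goes at most 50 mm and 8.59 degrees, less where a joint would pass 70% of its speed; a pose out of reach is approached as far as the arm can. A call with a gripper value outside its range is refused whole. OPENING is the closure in counts, from 0 (fully open) to 255 (shut), set as the call begins (- or left out, the last holds). The fingers move at their own pace and stop on an object; FORCE is the grip in N (left out, the last holds). Time passes only in rows, so rows that repeat a pose let the fingers close. It gives the time, the measured TCP pose, the force, the opening and the grip force at its end, in the units of the state.
- readout.read_state(): the state, without advancing time (a new reading comes with each control period).
- imaging.get_image(name): name is "side" or "top" or "wrist"; returns the picture (384x512x3 uint8, blue, green, red); there is no depth.
- imaging.camera_info(name): a dict with "mtx" (3x3 intrinsics, pixels), "extrinsics" (4x4, takes a point from camera to world coordinates); the wrist camera has in their place "tool_from_camera" (4x4, takes a point from camera to tool coordinates, whose origin is the TCP and whose axes are the flange's). Camera axes: x right, y up, looking along -z (the intrinsics and any distortion apply to the point x, -y, -z); pixel columns grow to the right and rows downward; lengths in m; the calibration is good to about 2 mm. A picture is of the moment at which its call begins: read the wrist's pose just before it. camera_info takes no time and is no camera call.
- order.sign_off(): hands the job in; it is judged then, once.
The state is a dict: "time": time; "joint_pos": joint angles; "qd": joint speeds; "joint_torque": joint torques, N m; "tcp_pos": TCP position; "tool_rot": TCP orientation; "contact_force": force on the tool from outside, world axes, zero at the start; "wrist_torque": the same for the moment, N m; "grip_width": opening from 0.0 (shut) to 1.0 (fully open); "grasp_force": force on a finger pad.
Only numpy, scipy, OpenCV 4.12 (cv2) and the standard library are available. Lean on these libraries where they do the work, as an engineer would, in place of code of your own. Each camera call takes 0.05 s, during which the arm holds its last target. There are 200 camera calls.

## Working session

There is one attempt and no reset: what is moved stays moved. The work goes in short steps, Python scripts to look and compute and a shell command to move; the robot and the scene stay as the last step left them, time stands still between calls to the robot, and variables do not carry over. Pictures are saved under pics/ and viewed, at most 10 in all, crops included, and the job is handed in when it is done.

```bash
ls; mkdir -p pics
python3 - <<'E'
from cell import readout, imaging
import cv2,numpy as np
np.set_printoptions(precision=4,suppress=True)
s=readout.read_state();print(s)
a=imaging.get_image("side");b=imaging.get_image("top")
cv2.imwrite("pics/side0.png",a);cv2.imwrite("pics/top0.png",b)
w=imaging.get_image("wrist");cv2.imwrite("pics/wrist0.png",w)
cv2.imwrite("pics/both0.png",cv2.resize(np.vstack([np.hstack([a,b])]),(800,300)))
for n in("side","top","wrist"):print(n,imaging.camera_info(n))
E
```

```text
pics
{'time': 0.0, 'joint_pos': array([-1.2412,  0.3339,  0.0399,  1.4663, -0.0134,  1.3433, -0.0585]), 'qd': array([-0.0005,  0.0005,  0.0007, -0.0007, -0.0017,  0.0025, -0.0006]), 'joint_torque': array([  0.0005, -65.8524,   1.3658, -40.5583,   0.0168,   0.0121,
        -0.    ]), 'tcp_pos': array([0.2701, 0.5908, 0.2524]), 'tool_rot': array([-0.6683, -3.0694,  0.0026]), 'contact_force': array([-0.1043,  0.1795,  0.2019]), 'wrist_torque': array([ 0.025 , -0.0755, -0.0409]), 'grasp_force': 0.0, 'grip_width': 1.0003466543167299}
side {'mtx': array([[352.7676,   0.    , 253.3603],
       [  0.    , 352.7676, 192.1765],
       [  0.    ,   0.    ,   1.    ]]), 'extrinsics': array([[ 0.9653,  0.1166, -0.2338,  0.2892],
       [-0.2607,  0.4893, -0.8322, -0.9627],
       [ 0.0173,  0.8643,  0.5027,  0.7121],
       [ 0.    ,  0.    ,  0.    ,  1.    ]])}
top {'mtx': array([[361.6065,   0.    , 253.4432],
       [  0.    , 361.6065, 194.6608],
       [  0.    ,   0.    ,   1.    ]]), 'extrinsics': array([[ 0.0206,  0.9805, -0.1956,  0.3125],
       [-0.9998,  0.0216,  0.0033, -0.039 ],
       [ 0.0075,  0.1955,  0.9807,  1.3335],
       [ 0.    ,  0.    ,  0.    ,  1.    ]])}
wrist {'mtx': array([[334.6694,   0.    , 254.1885],
       [  0.    , 334.6694, 193.7449],
       [  0.    ,   0.    ,   1.    ]]), 'tool_from_camera': array([[-0.0004,  0.9542,  0.2993,  0.0755],
       [ 1.    ,  0.0005, -0.0003,  0.0001],
       [-0.0005,  0.2993, -0.9542, -0.1208],
       [ 0.    ,  0.    ,  0.    ,  1.    ]])}
```

View pics/side0.png

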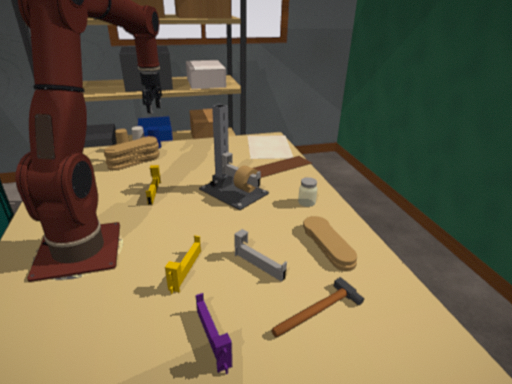

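View pics/top0.png

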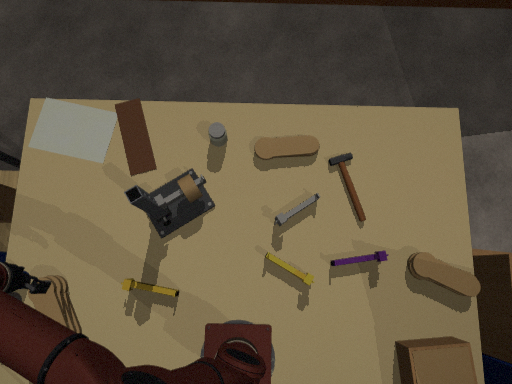

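Candidates (side px): the loose grey arm (260,257), the yellow look-alikes (185,265) and (153,185), the purple one (213,335), and the grey arm already hung at (240,183). I choose the grey arm at (260,257), top view (298,209), and check it in a close crop.

```bash
cat > h.py <<'E'
from cell import readout, imaging
import cv2,numpy as np
from scipy.spatial.transform import Rotation as R
np.set_printoptions(precision=4,suppress=True)
def cam(n):
    i=imaging.camera_info(n)
    if n!="wrist": return i["mtx"],i["extrinsics"]
    s=readout.read_state();T=np.eye(4);T[:3,:3]=R.from_rotvec(s["tool_rot"]).as_matrix();T[:3,3]=s["tcp_pos"]
    return i["mtx"],T@i["tool_from_camera"]
def ray(c,p):
    K,E=c;d=np.linalg.inv(K)@[p[0],p[1],1];return E[:3,3],E[:3,:3]@(d*[1,-1,-1])
def onz(c,p,z):
    o,d=ray(c,p);return o+d*(z-o[2])/d[2]
def proj(c,X):
    K,E=c;q=E[:3,:3].T@(np.asarray(X)-E[:3,3]);q=K@(q*[1,-1,-1]);return q[:2]/q[2]
def onplane(c,p,P,n):
    o,d=ray(c,p);return o+d*(np.dot(n,P-o)/np.dot(n,d))
def tri(c1,p1,c2,p2):
    o,d=ray(c1,p1);q,e=ray(c2,p2);s=np.linalg.lstsq(np.c_[d,-e],q-o,rcond=None)[0]
    a,b=o+s[0]*d,q+s[1]*e;return (a+b)/2,np.linalg.norm(a-b)
E
python3 - <<'E'
from h import *
a=cv2.imread("pics/side0.png");b=cv2.imread("pics/top0.png")
r=lambda im,x,y,w,h,k:cv2.resize(im[y:y+h,x:x+w],None,fx=k,fy=k,interpolation=cv2.INTER_CUBIC)
cv2.imwrite("pics/crop1.png",np.vstack([np.hstack([r(b,265,185,66,50,6),r(a,225,225,66,50,6)]),np.hstack([r(b,118,165,99,75,4),r(a,196,98,99,75,4)])]))
E
```

```text
(no output)
```

View pics/crop1.png

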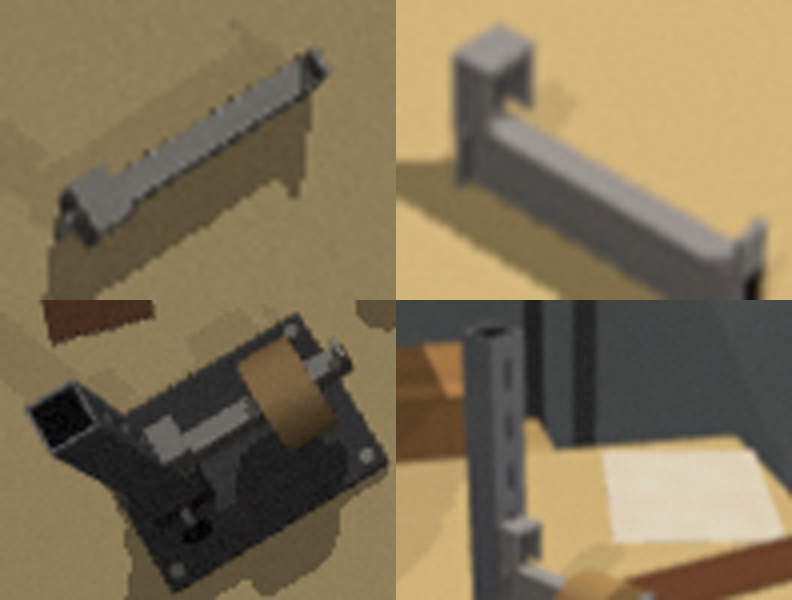

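The crop confirms it: the grey arm has its plate and flange at top px (282,218) and its end stop at (317,195). The post's top mouth is at top px (137,194), and three free slots show at side px (224,117), (224,130), (224,143).

Run:
```python
from h import *
t=cam("top");s=cam("side")
T=lambda x,y,k,X,Y:(X+x/k,Y+y/k)
A=onz(t,T(300,68,6,265,185),.04);B=onz(t,T(135,183,6,265,185),.04);F=onz(t,T(105,200,6,265,185),.085)
print("tube",A,B,"flange",F,np.degrees(np.arctan2(*(B-A)[[1,0]])))
c=[onz(t,T(x,y-300,4,118,165),.335) for x,y in((75,383),(100,425),(55,450),(30,408))]
print("post top",np.array(c)); 
# hung arm: flange and end (top view)
hf=onz(t,T(165,438-300,4,118,165),.104);he=onz(t,T(340,360-300,4,118,165),.08)
print("hung",hf,he,np.degrees(np.arctan2(*(hf-he)[[1,0]])))
# base plate corners z=.012
b=np.array([onz(t,T(x,y-300,4,118,165),.012) for x,y in((298,317),(385,462),(177,590))]);print("base",b,np.degrees(np.arctan2(*(b[1]-b[2])[[1,0]])),np.degrees(np.arctan2(*(b[0]-b[1])[[1,0]])))
# slots
n=(hf-he);n[2]=0;n/=np.linalg.norm(n)
m=(c[0]+c[1])/2
for y in(375,428,478):
    p=T(508-396,y-300,4,196,98);X=onplane(s,p,m,n);print(X,m,n)
print("top z", [onplane(s,T(x-396,y-300,4,196,98),m,n) for x,y in((520,322),)])
```

```text
tube [ 0.5693 -0.2681  0.04  ] [ 0.4966 -0.1678  0.04  ] flange [ 0.4799 -0.146   0.085 ] 125.94688448256836
post top [[0.5301 0.2875 0.335 ]
 [0.5003 0.2674 0.335 ]
 [0.4818 0.2974 0.335 ]
 [0.5114 0.3175 0.335 ]]
hung [0.5336 0.2815 0.104 ] [0.6118 0.1374 0.08  ] 118.49638716191012
base [[0.6688 0.1885 0.012 ]
 [0.532  0.1007 0.012 ]
 [0.4101 0.2846 0.012 ]] -56.45058507000344 32.69255831329372
[0.5205 0.2804 0.298 ] [0.5152 0.2774 0.335 ] [-0.4771  0.8788  0.    ]
[0.5191 0.2796 0.2473] [0.5152 0.2774 0.335 ] [-0.4771  0.8788  0.    ]
[0.5177 0.2788 0.1976] [0.5152 0.2774 0.335 ] [-0.4771  0.8788  0.    ]
top z [array([0.5342, 0.2878, 0.3443])]
```

```bash
python3 -m handwheel '0 0 -.05 0 0 .14; 0 0 -.1 0 0 .28; 0 0 -.15 0 0 .42; 0 0 -.2 0 0 .565; 0 0 -.25 0 0 .565'; python3 -m handwheel '-.045 .005 0 0 0 0; -.09 .01 0 0 0 0; -.14 .015 0 0 0 0; -.185 .02 0 0 0 0; -.23 .025 0 0 0 0'; python3 -m handwheel '-.045 .005 0 0 0 0; -.09 .01 0 0 0 0; -.135 .01 0 0 0 0; -.135 .01 0 0 0 0;-.135 .01 0 0 0 0'
python3 - <<'E'
from h import *
c=cam("wrist");s=readout.read_state();print(s["time"],s["tcp_pos"],s["tool_rot"],s["joint_pos"])
w=imaging.get_image("wrist");cv2.imwrite("pics/w1.png",w)
E
```

```text
time: 0.65
tcp_pos: [0.2699, 0.5906, 0.5054]
tool_rot: [1.505, 2.758, 0.0]
contact_force: [0.4, 0.9, -0.1]
grip_width: 0.998
grasp_force: 0.0
time: 1.15
tcp_pos: [0.4177, 0.4102, 0.5032]
tool_rot: [-1.498, -2.761, 0.0]
contact_force: [0.1, 0.6, -0.2]
grip_width: 1.002
grasp_force: 0.0
time: 1.65
tcp_pos: [0.4992, 0.3034, 0.5033]
tool_rot: [-1.501, -2.76, 0.0]
contact_force: [-0.4, 1.0, 0.1]
grip_width: 1.0
grasp_force: 0.0
1.65 [0.4992 0.3034 0.5033] [-1.5009 -2.7596  0.0001] [-0.8807  0.1937  0.3297  1.1503 -0.0643  1.8074  0.0026]
```

View pics/w1.png

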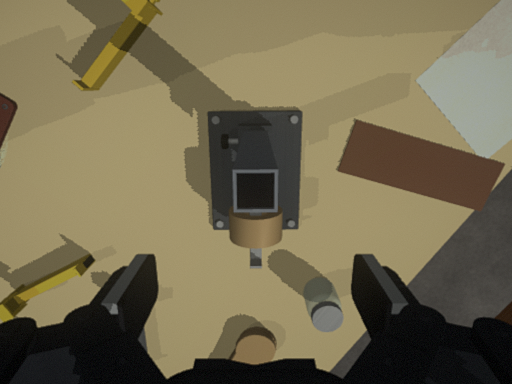

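The view shows the post's top mouth at px (232–277, 170–213), with the slotted face on its lower side, and the hung arm's end stop at (255,263).

Run:
```python
from h import *
w=cv2.imread("pics/w1.png");c=cam("wrist")
g=cv2.cvtColor(w,cv2.COLOR_BGR2GRAY);hsv=cv2.cvtColor(w,cv2.COLOR_BGR2HSV)
print(g[190,224:286:1]);print(g[160:222,255])
m=((g>85)&(hsv[...,1]<70)).astype(np.uint8);m[:165]=0;m[225:]=0;m[:,:225]=0;m[:,285:]=0
n,l,st,_=cv2.connectedComponentsWithStats(m);k=1+st[1:,4].argmax();pts=np.argwhere(l==k)[:,::-1].astype(np.float32)
r=cv2.minAreaRect(pts);print(r)
box=cv2.boxPoints(r)
ctr=r[0]
for z in(.335,.345,.325):
    P=np.array([onz(c,p,z) for p in box]);print(z,P.mean(0),[np.linalg.norm(P[i]-P[i-1]) for i in range(4)],np.degrees(np.arctan2(*(P[1]-P[0])[[1,0]])))
e=onz(c,(255.5,248),.12);print("reel-end arm",onz(c,(255.5,265),.132))
# base plate: dark mask
d=((g<70)&(hsv[...,1]<110)).astype(np.uint8);
```

```text
[ 44  45  45  45  46  45  43  43  53  84 103 102  80  32  22  23  27  24
  26  26  23  26  26  25  26  22  26  28  24  27  25  26  25  26  24  22
  26  28  22  24  24  24  25  26  25  29  29  24  24  37  74 106 103  94
  65  58  57  56  57  59  58  58]
[ 48  47  46  45  46  47  47  45  45  68  98 103  89  48  23  21  22  24
  23  22  24  23  26  25  24  25  24  26  25  25  26  26  27  25  25  24
  28  28  26  28  28  26  26  29  28  27  25  35  50  96 108 106  94  76
  71  65  57  52  54  68 110 119]
((255.0, 191.0), (42.0, 44.0), 90.0)
0.335 [0.5063 0.295  0.335 ] [np.float64(0.03962782856894643), np.float64(0.03893746856206944), np.float64(0.039627602746952956), np.float64(0.04049273027058784)] 33.04903736038641
0.345 [0.5047 0.2976 0.345 ] [np.float64(0.03825628322525418), np.float64(0.0375898170345942), np.float64(0.03825606521910915), np.float64(0.0390912501072379)] 33.04903736038638
0.325 [0.508  0.2925 0.325 ] [np.float64(0.040999373912638595), np.float64(0.04028512008954461), np.float64(0.040999140274796654), np.float64(0.04189421043393779)] 33.04903736038641
reel-end arm [0.6105 0.1374 0.132 ]
```

```bash
python3 -m handwheel '-.04 -.023 0 0 0 0; -.08 -.047 0 0 0 0; -.12 -.07 0 0 0 0; -.16 -.094 0 0 0 0; -.2 -.117 0 0 0 -.054' >/dev/null; python3 -m handwheel '-.04 -.023 .01 0 0 0; -.08 -.046 .03 0 0 0; -.12 -.067 .05 0 0 0; -.16 -.088 .065 0 0 0; -.19 -.106 .08 0 0 0' > /dev/null; python3 -m handwheel '-.03 -.014 .03 0 0 0; -.049 -.022 .07 0 0 0; -.049 -.022 .12 0 0 0; -.049 -.022 .173 0 0 0;-.049 -.022 .173 0 0 0'
python3 - <<'E'
from h import *
c=cam("wrist");s=readout.read_state();print(s["time"],s["tcp_pos"],s["tool_rot"],s["joint_pos"])
w=imaging.get_image("wrist");cv2.imwrite("pics/w2.png",w)
E
```

```text
time: 3.2
tcp_pos: [0.5449, -0.1924, 0.2443]
tool_rot: [-1.414, -2.794, 0.004]
contact_force: [-0.3, 1.2, -0.1]
grip_width: 1.0
grasp_force: 0.0
3.2 [ 0.5449 -0.1924  0.2443] [-1.4141 -2.7943  0.0041] [-0.3359  0.2288  0.7047  1.6794 -0.1515  1.2999  1.0319]
```

View pics/w2.png

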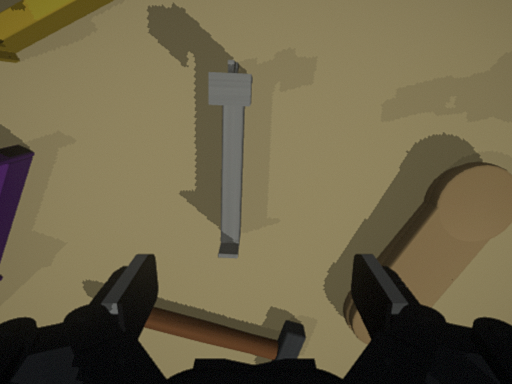

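The hanger's flange is at px (230,88) with the lug beyond it at (233,67), and the tube runs down to the end stop at (229,250).

Run:
```python
from h import *
w=cv2.imread("pics/w2.png");c=cam("wrist")
hsv=cv2.cvtColor(w,cv2.COLOR_BGR2HSV);g=hsv[...,2]
m=((hsv[...,1]<60)&(g>70)).astype(np.uint8)
def mid(y):
    x=np.where(m[y,195:265])[0]+195;return (x.min()+x.max())/2,len(x)
rows=range(112,232,6)
q=np.array([mid(y) for y in rows]);P=np.array([onz(c,(a,y),.04) for (a,_),y in zip(q,rows)])
print(q[:,0],q[:,1])
vx,vy=np.linalg.svd(P[:,:2]-P[:,:2].mean(0))[2][0]
yaw=np.degrees(np.arctan2(vy,vx));yaw=yaw if yaw>0 else yaw+180
col=m[60:130,225];r=np.where(m[60:115,215])[0]+60
print("flange rows",r.min(),r.max())
f=onz(c,(mid(88)[0],(r.min()+r.max())/2),.085);print("flange",f,"yaw",yaw)
u=np.array([np.cos(np.radians(yaw)),np.sin(np.radians(yaw)),0])
G=P.mean(0);fo=f@u
G=G+u*((fo-.0725)-G@u);print("grip",G)
s=readout.read_state();Rm=R.from_rotvec(s["tool_rot"]).as_matrix();print("tool x yaw",np.degrees(np.arctan2(Rm[1,0],Rm[0,0])),"shift tool",Rm.T@(G-s["tcp_pos"]),"Rz",Rm[:,2])
print(onz(c,(229,257),.0),onz(c,(229,242),.062))
```

```text
[232.5 232.5 232.5 232.5 232.5 232.  232.  232.  232.  232.  231.  230.5
 231.5 231.  231.  230.5 230.5 230.5 230.5 230.5] [22. 22. 22. 22. 22. 21. 21. 21. 21. 21. 21. 20. 20. 21. 21. 20. 20. 20.
 20. 20.]
flange rows 72 104
flange [ 0.4843 -0.1432  0.085 ] yaw 123.90893036131493
grip [ 0.5253 -0.203   0.04  ]
tool x yaw 126.29689882470694 shift tool [ 0.0037 -0.022   0.2079] Rz [-0.0059  0.0012 -1.    ]
[ 0.5921 -0.3083  0.    ] [ 0.5675 -0.265   0.062 ]
```

```bash
python3 -m handwheel '.004 -.022 .04 0 0 .042; .004 -.022 .08 0 0 .042; .004 -.022 .12 0 0 .042; .004 -.022 .14 0 0 .042; .004 -.022 .14 0 0 .042'; python3 -m handwheel '0 0 0 0 0 0;0 0 0 0 0 0'
python3 - <<'E'
from h import *
s=readout.read_state();Rm=R.from_rotvec(s["tool_rot"]).as_matrix();print("tool x yaw",np.degrees(np.arctan2(Rm[1,0],Rm[0,0])),"shift tool",Rm.T@(np.array([.5253,-.203,.03])-s["tcp_pos"]),"Rz",Rm[:,2],s["tcp_pos"])
E
```

```text
time: 3.75
tcp_pos: [0.528, -0.2042, 0.1105]
tool_rot: [-1.478, -2.771, 0.0]
contact_force: [-0.2, 0.3, 0.5]
grip_width: 1.001
grasp_force: 0.0
time: 3.95
tcp_pos: [0.5292, -0.2056, 0.1131]
tool_rot: [1.478, 2.768, 0.002]
contact_force: [-0.6, 0.0, 0.6]
grip_width: 1.002
grasp_force: 0.0
tool x yaw 123.79450073952971 shift tool [ 0.0046 -0.0021  0.0831] Rz [ 0.0039 -0.0006 -1.    ] [ 0.5292 -0.2056  0.1131]
```

```bash
python3 -m handwheel '.0045 -.002 .03 0 0 0; .0045 -.002 .06 0 0 0; .0045 -.002 .082 0 0 0; .0045 -.002 .082 0 0 0'; python3 -m handwheel '0 0 0 0 0 0;0 0 0 0 0 0;0 0 0 0 0 0;0 0 0 0 0 0;0 0 0 0 0 0' 255 60;python3 -m handwheel '0 0 0 0 0 0;0 0 0 0 0 0;0 0 0 0 0 0;0 0 0 0 0 0;0 0 0 0 0 0'
```

```text
time: 4.35
tcp_pos: [0.5226, -0.2021, 0.0275]
tool_rot: [-1.479, -2.769, 0.001]
contact_force: [-1.1, 0.3, -0.1]
grip_width: 1.003
grasp_force: 0.0
time: 4.85
tcp_pos: [0.5236, -0.203, 0.0292]
tool_rot: [1.481, 2.77, 0.001]
contact_force: [-1.0, 0.5, 6.0]
grip_width: 0.223
grasp_force: 59.4
time: 5.35
tcp_pos: [0.5236, -0.2029, 0.0292]
tool_rot: [1.481, 2.77, 0.001]
contact_force: [-0.7, -0.1, 6.8]
grip_width: 0.219
grasp_force: 59.9
```

```bash
python3 -m handwheel '0 0 -.02 0 0 0; 0 0 -.06 0 0 0; 0 0 -.11 0 0 0; 0 0 -.16 0 0 0; 0 0 -.21 0 0 0'; python3 -m handwheel '.01 .01 -.03 0 0 0; .03 .03 -.035 0 0 0; .06 .055 -.035 0 0 0; .09 .085 -.035 0 0 0; .12 .115 -.035 0 0 0'; python3 -m handwheel '.03 .03 0 0 0 0; .06 .06 0 0 0 .014; .09 .09 0 0 0 .014; .12 .115 0 0 0 .014; .14 .13 0 0 0 .014';python3 -m handwheel '.01 .01 0 0 0 0; .0185 .0155 0 0 0 0; .0185 .0155 0 0 0 0; .0185 .0155 0 0 0 0'
python3 - <<'E'
from h import *
s=readout.read_state();Rm=R.from_rotvec(s["tool_rot"]).as_matrix();print("tool x yaw",np.degrees(np.arctan2(Rm[1,0],Rm[0,0])),Rm,s["tcp_pos"],s["joint_pos"])
ims=[imaging.get_image(n) for n in("side","top","wrist")]
for n,i in zip("stw",ims):cv2.imwrite(f"pics/{n}3.png",i)
r=lambda im,x,y,w,h,k:cv2.resize(im[y:y+h,x:x+w],None,fx=k,fy=k,interpolation=cv2.INTER_CUBIC)
cv2.imwrite("pics/c3.png",np.vstack([np.hstack([r(ims[0],190,90,100,75,4),r(ims[1],125,165,100,75,4)]),np.hstack([r(ims[2],156,0,200,150,2)]*2)]))
E
```

```text
time: 5.85
tcp_pos: [0.5223, -0.2027, 0.2401]
tool_rot: [-1.481, -2.77, 0.0]
contact_force: [1.4, 0.5, -3.6]
grip_width: 0.225
grasp_force: 59.2
time: 6.35
tcp_pos: [0.5516, -0.0377, 0.2733]
tool_rot: [-1.482, -2.77, -0.0]
contact_force: [0.4, 0.4, -3.6]
grip_width: 0.228
grasp_force: 59.4
time: 6.85
tcp_pos: [0.5817, 0.1533, 0.2725]
tool_rot: [-1.495, -2.761, 0.001]
contact_force: [0.3, 0.0, -3.4]
grip_width: 0.224
grasp_force: 59.4
time: 7.25
tcp_pos: [0.5855, 0.1717, 0.2734]
tool_rot: [1.503, 2.758, -0.001]
contact_force: [0.6, -0.5, -2.7]
grip_width: 0.228
grasp_force: 59.4
tool x yaw 122.83681321678087 [[-0.5422  0.8402 -0.    ]
 [ 0.8402  0.5422 -0.0007]
 [-0.0006 -0.0004 -1.    ]] [0.5855 0.1717 0.2734] [-0.7679  0.2569  0.5003  1.5593 -0.1243  1.3576  0.318 ]
```

View pics/c3.png

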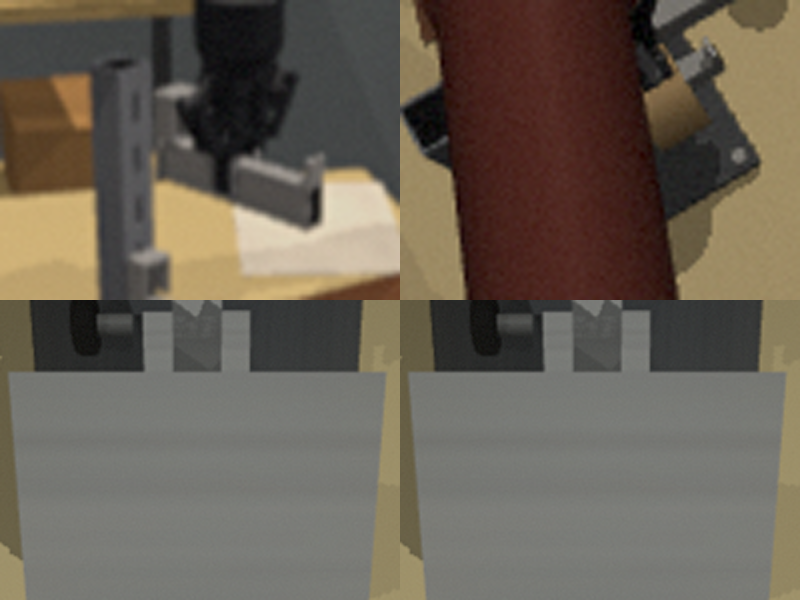

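In the crops the lug (wrist px 254) lines up with the hung arm's flange behind it, and three slots show in the side view at about px (224,117), (224,130) and (224,142). Next I measure the slot heights.

```bash
python3 - <<'E'
from h import *
c=cam("side")
a=np.mean([cv2.cvtColor(cv2.imread(f"pics/side0.png"),cv2.COLOR_BGR2GRAY),cv2.cvtColor(cv2.imread(f"pics/s3.png"),cv2.COLOR_BGR2GRAY)],axis=0)
n=np.array([np.cos(np.radians(123)),np.sin(np.radians(123)),0]);y=np.array([-n[1],n[0],0]);F=np.array([.5172,.2782,0])
st=lambda X:np.array([(X-F)@n,(X-F)@y,X[2]])
print(a[104:152,221:227].astype(int).T)
d=np.clip(np.median(a[108:150,221:227],axis=0)-a[104:152,221:227]-6,0,None)
for r0,r1 in((112,122),(125,135),(137,148)):
    k=d[r0-104:r1-104];yy,xx=np.mgrid[r0:r1,221:227];p=((k*xx).sum()/k.sum(),(k*yy).sum()/k.sum());print(p,st(onplane(c,p,F,n)))
# expected pixels of the hanger at current pose
s=readout.read_state();t=s["tcp_pos"]
for nm,h in(("flange top near-left",(-25,-17,84.)),("flange fl",(0,-17,84.)),("flange -y",(-25,17,84.)),("end low",(-175,-10,0.)),("end low+",(-175,10,0.)),("end top",(-175,0,62.))):
    X=t+n*(h[0]+84)/1000+y*h[1]/1000;X[2]=t[2]-.0292+h[2]/1000;print(nm,proj(c,X))
print("tcp stand",st(t))
E
python3 - <<'E'
import cv2
a=cv2.imread("pics/s3.png");cv2.imwrite("pics/s3c.png",cv2.resize(a[95:155,205:280],None,fx=10,fy=10,interpolation=cv2.INTER_NEAREST))
E
```

```text
[[66 37 45 75 87 88 86 88 88 87 88 87 88 88 88 87 88 88 88 86 87 88 88 88
  88 89 87 87 87 86 85 87 85 87 84 86 87 86 85 86 87 85 85 84 80 80 79 81]
 [61 41 54 81 85 86 86 86 87 83 83 82 81 82 84 83 86 86 88 87 88 88 87 86
  86 85 85 87 88 89 89 89 87 88 88 89 88 90 90 89 89 88 88 87 86 87 86 86]
 [65 58 67 88 88 86 85 86 81 72 66 66 65 67 66 69 77 86 89 88 87 85 79 71
  70 71 72 75 79 83 87 87 88 87 86 83 81 80 82 81 81 86 90 88 88 87 83 82]
 [69 69 75 87 85 86 85 84 79 71 66 65 65 65 67 70 79 87 87 87 86 83 75 66
  65 64 64 65 71 81 86 88 87 87 81 72 66 64 63 64 66 78 92 89 87 86 79 72]
 [74 81 82 85 85 86 86 86 85 84 83 86 85 84 86 85 88 90 89 87 87 85 83 82
  80 79 77 77 81 87 88 87 87 87 81 76 75 71 69 69 70 79 87 87 86 85 80 75]
 [74 84 90 86 85 85 86 87 87 87 88 89 91 91 90 90 89 88 89 89 89 86 88 88
  88 88 88 87 87 88 89 87 87 86 86 85 85 85 85 84 84 85 84 84 83 84 82 92]]
(np.float64(223.3525), np.float64(116.085)) [ 0.     -0.0008  0.3012]
(np.float64(223.7191011235955), np.float64(129.0374531835206)) [-0.     -0.0009  0.2514]
(np.float64(224.54166666666666), np.float64(142.04166666666666)) [ 0.     -0.0035  0.1988]
flange top near-left [239.5596 111.9135]
flange fl [234.5271 110.4011]
flange -y [232.7966 114.0271]
end low [269.9512 146.0057]
end low+ [266.1748 147.6616]
end top [268.7916 129.3969]
tcp stand [-0.1264  0.0006  0.2736]
```

View pics/s3c.png

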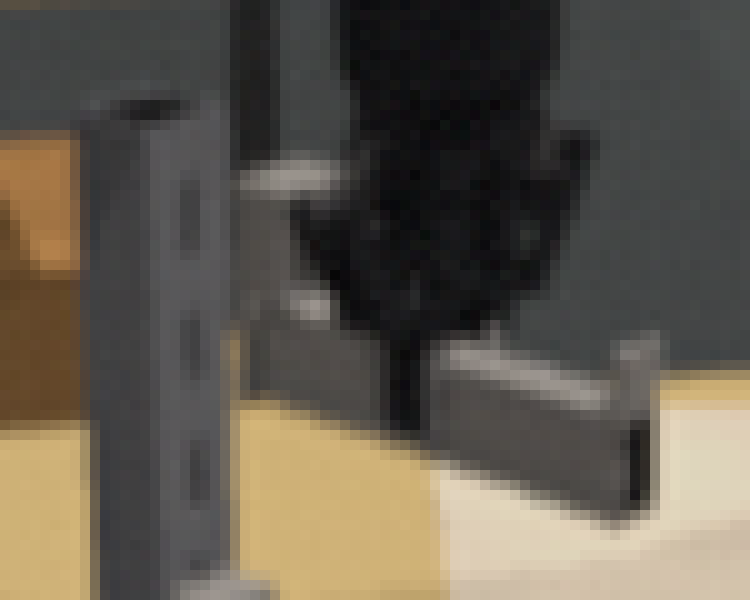

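```bash
python3 -m handwheel '.008 0 .004 0 0 0; .016 0 .0075 0 0 0; .022 0 .0075 0 0 0; .022 0 .0075 0 0 0'
python3 - <<'E'
from h import *
n=np.array([np.cos(np.radians(123)),np.sin(np.radians(123)),0]);y=np.array([-n[1],n[0],0]);F=np.array([.5172,.2782,0])
s=readout.read_state();X=s["tcp_pos"];Rm=R.from_rotvec(s["tool_rot"]).as_matrix();print((X-F)@n,(X-F)@y,X[2],np.degrees(np.arctan2(Rm[1,0],Rm[0,0])),s["contact_force"])
w=imaging.get_image("wrist");cv2.imwrite("pics/w4.png",w);sd=imaging.get_image("side");cv2.imwrite("pics/s4.png",sd)
cv2.imwrite("pics/c4.png",np.hstack([cv2.resize(w[0:100,170:340],None,fx=3,fy=3,interpolation=cv2.INTER_CUBIC),cv2.resize(sd[95:155,205:261],None,fx=5,fy=5,interpolation=cv2.INTER_CUBIC)]))
E
```

```text
time: 7.8
tcp_pos: [0.5725, 0.1936, 0.2656]
tool_rot: [-1.497, -2.761, -0.0]
contact_force: [-0.6, -0.5, -3.3]
grip_width: 0.224
grasp_force: 59.4
-0.10106491067331634 -0.00027811793070416617 0.2655983183202283 123.07386347942379 [-0.5798 -0.4762 -3.2559]
```

View pics/c4.png

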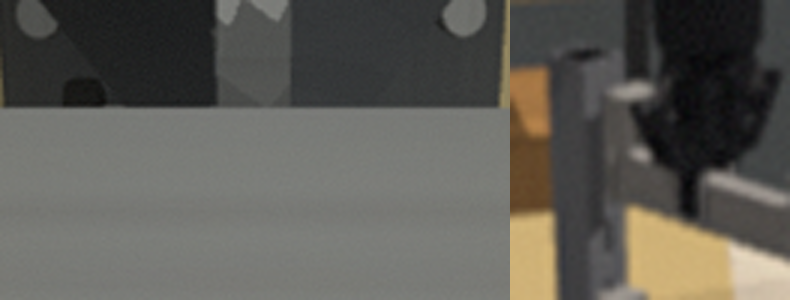

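The lug now stands just before the face (crop px (255,50)), and the side view shows the plate close to the post. I feel forward in small steps.

```bash
python3 -m handwheel '.002 0 0 0 0 0;.004 0 0 0 0 0;.004 0 0 0 0 0'; python3 -m handwheel '.002 0 0 0 0 0;.003 0 0 0 0 0;.003 0 0 0 0 0';  python3 -m handwheel '.0015 0 0 0 0 0;.003 0 0 0 0 0;.003 0 0 0 0 0'
```

```text
time: 8.2
tcp_pos: [0.5711, 0.1956, 0.2658]
tool_rot: [-1.5, -2.76, -0.0]
contact_force: [-0.4, 0.1, -2.9]
grip_width: 0.226
grasp_force: 59.4
time: 8.5
tcp_pos: [0.5694, 0.198, 0.2658]
tool_rot: [-1.5, -2.76, 0.0]
contact_force: [0.2, -1.4, -2.9]
grip_width: 0.222
grasp_force: 59.4
time: 8.8
tcp_pos: [0.5678, 0.2007, 0.2658]
tool_rot: [-1.5, -2.76, -0.0]
contact_force: [0.1, 0.1, -2.4]
grip_width: 0.226
grasp_force: 59.4
```

```bash
python3 -m handwheel '.0015 0 0 0 0 0;.003 0 0 0 0 0;.003 0 0 0 0 0'; python3 -m handwheel '.0015 0 0 0 0 0;.003 0 0 0 0 0;.003 0 0 0 0 0'
```

```text
time: 9.1
tcp_pos: [0.5662, 0.2032, 0.2658]
tool_rot: [-1.5, -2.76, -0.0]
contact_force: [-0.4, 0.1, -3.4]
grip_width: 0.226
grasp_force: 59.4
time: 9.4
tcp_pos: [0.5645, 0.2057, 0.2658]
tool_rot: [-1.5, -2.76, -0.0]
contact_force: [0.1, 0.1, -3.3]
grip_width: 0.226
grasp_force: 59.4
```

```bash
python3 -m handwheel '.001 0 0 0 0 0;.002 0 0 0 0 0;.002 0 0 0 0 0'; python3 -m handwheel '.001 0 0 0 0 0;.0015 0 0 0 0 0;.0015 0 0 0 0 0'
```

```text
time: 9.7
tcp_pos: [0.5639, 0.2065, 0.2659]
tool_rot: [1.501, 2.759, -0.0]
contact_force: [2.7, -1.8, -4.5]
grip_width: 0.226
grasp_force: 59.3
time: 10.0
tcp_pos: [0.5638, 0.2064, 0.2659]
tool_rot: [1.502, 2.756, -0.001]
contact_force: [5.2, -5.8, -5.1]
grip_width: 0.223
grasp_force: 59.1
```

```bash
python3 -m handwheel '-.001 0 .002 0 0 0;-.001 0 .004 0 0 0;-.001 0 .004 0 0 0'; python3 -m handwheel '0 0 .002 0 0 0;0 0 .004 0 0 0;0 0 .004 0 0 0'
```

```text
time: 10.3
tcp_pos: [0.564, 0.2066, 0.2621]
tool_rot: [1.501, 2.758, 0.0]
contact_force: [3.6, -4.6, -1.9]
grip_width: 0.226
grasp_force: 59.6
time: 10.6
tcp_pos: [0.564, 0.2066, 0.2581]
tool_rot: [1.501, 2.758, 0.0]
contact_force: [4.3, -5.4, -1.2]
grip_width: 0.222
grasp_force: 59.7
```

```bash
python3 -m handwheel '-.0003 0 .001 0 0 0;-.0003 0 .002 0 0 0;-.0003 0 .002 0 0 0'; python3 -m handwheel '0 0 .001 0 0 0;0 0 .0015 0 0 0;0 0 .0015 0 0 0';python3 -m handwheel '0 0 .001 0 0 0;0 0 .0015 0 0 0;0 0 .0015 0 0 0'
```

```text
time: 10.9
tcp_pos: [0.5641, 0.2066, 0.2561]
tool_rot: [1.501, 2.758, 0.001]
contact_force: [2.5, -4.6, -1.2]
grip_width: 0.224
grasp_force: 59.8
time: 11.2
tcp_pos: [0.5641, 0.2066, 0.255]
tool_rot: [1.501, 2.758, 0.001]
contact_force: [3.5, -5.0, 1.6]
grip_width: 0.224
grasp_force: 60.1
time: 11.5
tcp_pos: [0.5643, 0.2067, 0.254]
tool_rot: [1.501, 2.758, 0.002]
contact_force: [2.4, -6.0, 5.1]
grip_width: 0.225
grasp_force: 60.5
```

```bash
python3 -m handwheel '-.001 0 -.001 0 0 0;-.001 0 -.001 0 0 0'; python3 -m handwheel '-.001 0 -.001 0 0 0;-.001 0 -.001 0 0 0;-.001 0 -.001 0 0 0;-.001 0 -.001 0 0 0;-.001 0 -.001 0 0 0' 0 20
python3 - <<'E'
from h import *
sd=imaging.get_image("side");cv2.imwrite("pics/s5.png",sd)
w=imaging.get_image("wrist")
cv2.imwrite("pics/c5.png",np.hstack([cv2.resize(w,(512,384)),cv2.resize(sd[95:159,205:253],None,fx=6,fy=6,interpolation=cv2.INTER_CUBIC)]))
E
```

```text
time: 11.7
tcp_pos: [0.5642, 0.2066, 0.2541]
tool_rot: [1.5, 2.76, 0.001]
contact_force: [2.6, -2.0, 1.3]
grip_width: 0.223
grasp_force: 59.9
time: 12.2
tcp_pos: [0.5644, 0.2057, 0.2547]
tool_rot: [-1.5, -2.76, 0.0]
contact_force: [0.0, 0.1, 0.5]
grip_width: 0.997
grasp_force: 0.0
```

View pics/c5.png

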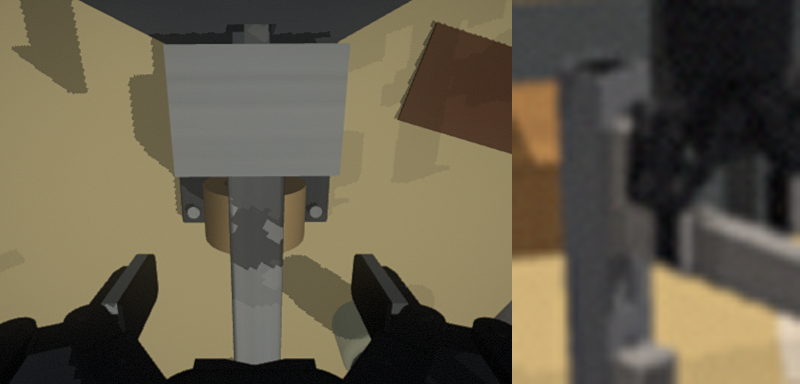

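The arm stays hung by itself: its flange is at px (257,110) against the post, and the tube is level above the reel. Now I go up, close the fingers and move over the flange.

```bash
python3 -m handwheel '0 0 -.03 0 0 0;0 0 -.07 0 0 0;0 0 -.115 0 0 0;0 0 -.115 0 0 0;0 0 -.115 0 0 0'; python3 -m handwheel '.02 0 0 0 0 0;.045 0 0 0 0 0;.07 0 0 0 0 0;.07 0 0 0 0 0;.07 0 0 0 0 0' 255 20; python3 -m handwheel '0 0 .01 0 0 0;0 0 .02 0 0 0;0 0 .03 0 0 0;0 0 .03 0 0 0;0 0 .03 0 0 0'
python3 - <<'E'
from h import *
s=readout.read_state();X=s["tcp_pos"]
n=np.array([np.cos(np.radians(123)),np.sin(np.radians(123)),0]);y=np.array([-n[1],n[0],0])
# hanger grip ref: TCP when gripped, hanger x=-84
d=X-np.array([.5642,.2066,.2541]);print("hanger x,y,z of TCP",-.084+d@n,d@y,d[2]+.0292)
E
```

```text
time: 12.8
tcp_pos: [0.5649, 0.2056, 0.3708]
tool_rot: [1.5, 2.759, 0.003]
contact_force: [-0.9, -0.6, -0.3]
grip_width: 0.995
grasp_force: 0.0
time: 13.3
tcp_pos: [0.5259, 0.2646, 0.3685]
tool_rot: [-1.498, -2.76, 0.003]
contact_force: [-0.5, 0.3, -0.4]
grip_width: 0.146
grasp_force: 0.0
time: 13.8
tcp_pos: [0.5264, 0.264, 0.3394]
tool_rot: [-1.501, -2.76, 0.001]
contact_force: [0.9, -0.3, -0.3]
grip_width: -0.001
grasp_force: 0.0
hanger x,y,z of TCP -0.015276642588829992 0.00040323006072174726 0.11453792413973335
```

```bash
python3 -m handwheel '0 0 .003 0 0 0;0 0 .006 0 0 0;0 0 .006 0 0 0'; python3 -m handwheel '0 0 .001 0 0 0;0 0 .002 0 0 0;0 0 .002 0 0 0';python3 -m handwheel '0 0 .0005 0 0 0;0 0 .001 0 0 0;0 0 .001 0 0 0'
```

```text
time: 14.1
tcp_pos: [0.5264, 0.2643, 0.3335]
tool_rot: [-1.5, -2.76, 0.001]
contact_force: [-0.3, 0.7, -0.0]
grip_width: -0.001
grasp_force: 0.0
time: 14.4
tcp_pos: [0.5265, 0.2643, 0.3317]
tool_rot: [-1.5, -2.76, 0.0]
contact_force: [0.1, -0.0, -0.5]
grip_width: -0.002
grasp_force: 0.0
time: 14.7
tcp_pos: [0.5265, 0.2643, 0.3311]
tool_rot: [1.5, 2.76, 0.001]
contact_force: [-0.9, 0.4, 2.2]
grip_width: -0.001
grasp_force: 1.2
```

Contact. I press on in small steps.

```bash
python3 -m handwheel '0 0 .0005 0 0 0;0 0 .001 0 0 0;0 0 .001 0 0 0'; python3 -m handwheel '0 0 .0005 0 0 0;0 0 .001 0 0 0;0 0 .001 0 0 0';python3 -m handwheel '0 0 .0005 0 0 0;0 0 .001 0 0 0;0 0 .001 0 0 0'
```

```text
time: 15.0
tcp_pos: [0.5267, 0.2644, 0.3309]
tool_rot: [1.5, 2.76, 0.002]
contact_force: [-1.4, -0.9, 8.4]
grip_width: -0.001
grasp_force: 3.8
time: 15.3
tcp_pos: [0.527, 0.2645, 0.3306]
tool_rot: [1.5, 2.759, 0.004]
contact_force: [-0.8, -0.9, 10.8]
grip_width: -0.001
grasp_force: 5.4
time: 15.6
tcp_pos: [0.5272, 0.2647, 0.3299]
tool_rot: [1.5, 2.759, 0.005]
contact_force: [-0.7, -0.8, 12.6]
grip_width: 0.001
grasp_force: 6.1
```

```bash
for i in 1 ; do python3 -m handwheel '0 0 .0005 0 0 0;0 0 .001 0 0 0;0 0 .001 0 0 0'; done; python3 -m handwheel '0 0 .0005 0 0 0;0 0 .001 0 0 0;0 0 .001 0 0 0'; python3 -m handwheel '0 0 .0005 0 0 0;0 0 .001 0 0 0;0 0 .001 0 0 0'
```

```text
time: 15.9
tcp_pos: [0.5273, 0.2648, 0.3292]
tool_rot: [1.5, 2.759, 0.006]
contact_force: [-1.2, 0.4, 14.0]
grip_width: 0.001
grasp_force: 6.9
time: 16.2
tcp_pos: [0.5273, 0.2648, 0.3286]
tool_rot: [1.499, 2.759, 0.007]
contact_force: [-2.2, 0.2, 15.6]
grip_width: 0.001
grasp_force: 7.9
time: 16.5
tcp_pos: [0.5274, 0.2648, 0.3281]
tool_rot: [1.499, 2.759, 0.008]
contact_force: [-2.9, -2.2, 19.5]
grip_width: -0.002
grasp_force: 9.5
```

```bash
python3 -m handwheel '0 0 .0003 0 0 0;0 0 .0005 0 0 0;0 0 .0005 0 0 0'; python3 -m handwheel '0 0 .0003 0 0 0;0 0 .0005 0 0 0;0 0 .0005 0 0 0'
```

```text
time: 16.8
tcp_pos: [0.5274, 0.2648, 0.3281]
tool_rot: [1.499, 2.758, 0.008]
contact_force: [-3.5, -1.8, 22.2]
grip_width: -0.003
grasp_force: 10.9
time: 17.1
tcp_pos: [0.5274, 0.2648, 0.328]
tool_rot: [1.499, 2.758, 0.009]
contact_force: [-4.6, -2.1, 24.0]
grip_width: -0.001
grasp_force: 12.2
```

Hard stop: the force climbs while z holds at 0.328. I retreat straight up, then back, and check.

```bash
python3 -m handwheel '0 0 -.004 0 0 0;0 0 -.008 0 0 0;0 0 -.02 0 0 0;0 0 -.06 0 0 0;0 0 -.1 0 0 0'; python3 -m handwheel '-.03 0 0 0 0 0;-.06 0 0 0 0 0;-.06 0 0 0 0 0;-.06 0 0 0 0 0'
python3 - <<'E'
from h import *
c=cam("wrist");sd=imaging.get_image("side");w=imaging.get_image("wrist");cv2.imwrite("pics/w6.png",w);cv2.imwrite("pics/s6.png",sd)
cv2.imwrite("pics/c6.png",np.hstack([cv2.resize(w,(400,300)),cv2.resize(sd[92:167,200:300],(400,300),interpolation=cv2.INTER_CUBIC)]))
E
```

```text
time: 17.6
tcp_pos: [0.526, 0.2641, 0.4246]
tool_rot: [-1.5, -2.759, 0.003]
contact_force: [0.6, 0.2, 0.8]
grip_width: -0.0
grasp_force: 0.0
time: 18.0
tcp_pos: [0.5594, 0.2133, 0.424]
tool_rot: [-1.503, -2.759, 0.001]
contact_force: [-0.4, 1.0, 0.5]
grip_width: -0.0
grasp_force: 0.0
```

View pics/c6.png

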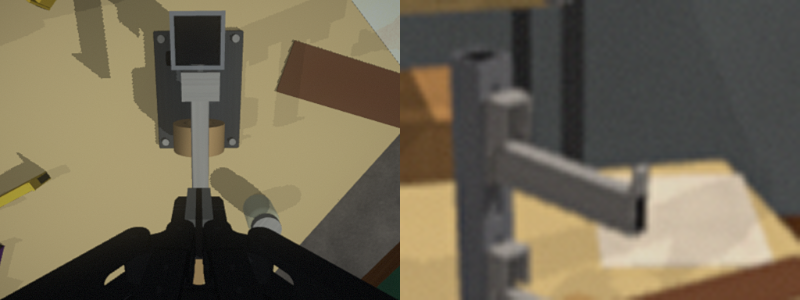

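The arm hangs flush on the post in the two topmost slots (side crop px (510,130)). The third slot is free below it, and the robot is clear.

```bash
python3 -c "
from cell import order;print(order.sign_off())"
```

```text
the job is handed in; nothing more can be done
None
```

The loose steel arm hangs in the two topmost slots, pressed to a hard stop with about 24 N on the flange and let go; I judged it home by that stop and the final pictures, since the spring reading was not available to me, and the job is handed in at about 18 s of robot time.

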